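Emboss a pocket notebook on the shop's hand-lever press

ROBOT

A 6-joint arm with a two-finger parallel gripper is mounted at the origin on a cart in front of the work surface, level with it; the furniture and walls round the work are solid. World frame = base frame: x ahead of the robot, y to its left, z up, the work surface at z = 0. Lengths are in mm, angles in rad, forces in N, time in s.
With the tool pointing down it reaches from about 300 to 775 mm from the base axis. Payload 14.6 kg.
Tool frame: the origin (TCP) lies on the centre line of the jaws, within the pads' length; the fingertips stand 19 mm ahead of it and the grasp point (between the pads) is the TCP (bot.tip_reach is the distance from the TCP to the fingertips, in mm); z points along the fingers, y is the line along which they close (so a half turn about z gives the same grasp; the last joint's range is limited). The gripper opens to 85 mm and grips with 20 to 120 N. Pads are 22 mm wide; open, the fingers measure 114 mm over their backs; the gripper's body (76 mm by 85 mm) begins 54 mm behind the grasp point. The pads swing forward as they close: fully open they stand 13 mm farther back than shut.
Start: joints at [1.104, 0.3, 1.521, -0, 1.321, -0.067], TCP at [214.075, 506.618, 250.281] pointing down, gripper open.
Joint ranges: [-3.03, 3.03], [-0.79, 2.21], [0.23, 2.52], [-1.04, 4.18], [0, 3.07], [-2.55, 2.55]. Speed limits (rad/s): [2.22, 2.22, 2.57, 3.14, 3.14, 3.14].

INTERFACE

Orientations are given as a unit quaternion [w, x, y, z].
In Python, from rig import bot gives the robot as it stands. Calls block until the motion is done:
- bot.move_to(position, orientation): joint-space move of the TCP to a pose.
- bot.servo_line(position, attitude=None, speed=150, until_force=None): straight line of the TCP; attitude=None keeps the orientation; speed is the mean speed in mm/s. With until_force (N) it stops when the force on the tool has changed by that much, and returns True; else False.
- bot.move_joints(angles): joint-space move.
- bot.move_gripper(opening, grip_force=None): finger opening in mm; grip_force is the grip in N (None keeps the last); returns when the fingers have stopped.
- bot.dwell(seconds).
- bot.ik(position, orientation): joint angles nearest the present ones, or None.
- bot.read_state(): the state.
- bot.read_camera(name): name is "scene" or "side" or "wrist"; returns a dict with "image" (420x560x3 uint8, blue, green, red), "depth" (420x560 float32, mm along the optical axis (not along the pixel's ray), 0 where there is no reading), "fovy" (degrees; the focal length in pixels is half the picture's height over the tangent of half this angle, whatever the lens; pixels are square), "cx", "cy" (the principal point, pixels), "eye" and "attitude" of the camera in the world; the wrist camera has in their place "mount" (4x4, takes a point from camera to tool coordinates, whose origin is the TCP and whose axes are the flange's). Camera axes: x right, y down, z forward; pixel columns grow to the right and rows downward; lengths in mm; the calibration is good to about 2 mm. A picture is of the moment at which its call begins: read the wrist's pose just before it.
A pose or a line that the arm cannot do raises bot.MotionError and nothing moves.
- bot.finish_job(): hands the job in; it is judged then, once.
The state is a dict: "clock": time; "joint_positions": joint angles; "qvel": joint speeds; "effort": joint torques, N m; "ee_pos": TCP position; "tool_rot": TCP orientation; "ft_force": force on the tool from outside, world axes, zero at the start; "moment": the same for the moment, N m; "grip_width": finger opening in mm; "grip_force": force on a finger pad.
Only numpy, scipy, OpenCV 4.12 (cv2) and the standard library are available. Lean on these libraries where they do the work, as an engineer would, in place of code of your own. Each camera call takes 0.05 s, during which the arm holds its last target. There are 200 camera calls.

TASK

Emboss the cover of the pocket notebook lying on the table: lay it cover up, flat inside the four corner stops of the press's pulled-out carriage, then hold the carriage's catch tab down while you slide the carriage in until the catch clicks up at home. Then push the spring pedal right down to its stop and keep it there for about a second, and let it come up again, leaving the notebook in the carriage under the die and the other things on the table where they are.

Things in the scene. Friction and masses are not known exactly. Their poses are not given: they have to be found in the camera images.
- notebook: The only pocket notebook lying on the table: a rigid block 78 mm long (its x), 53 mm wide (its y), 16 mm thick, flowered cover up, about 50 g. Origin: centre of its underside; z up through the cover. It may lie either way round (turned by pi) in the carriage.
- press: Embossing press of dark steel, fixed. Origin: on the table under the die. x points to the back (hinge of the pedal arm), -x to the pedal, y along the rails to the loading end. Its base covers x -120 to 105 mm for |y| < 45 mm; two rails (24 mm high, 92 mm over both) run along y from -66 to 204 mm. The raised pedal is the highest part, 130 mm; beyond y = 45 mm only rails and carriage stand.
- pocket (a point): On the carriage: centre of its flat bed (30 mm above the table) between four corner stops; the centre of the notebook's underside belongs here, its long side along y (axes as the press's). 2 mm play all round. The stops rise 12 mm with flared tops and take only 14 mm at each end of the long sides: the 58 mm between them are open to fingers, with nothing higher than the bed.
- catch_tab (a point): Centre of the top of the catch tab at the carriage's outer end: ribbed dark plate 44 (x) by 38 mm (y), 39 mm above the table when up. Goes 6 mm straight down against a spring (3.5 to 5.6 N). 21 mm inward (press -y) of this point is the outer face of an upright push ridge, 50 mm wide, rising 13 mm above the tab: push the carriage in by it while standing on the tab.
- pedal_pad (a point): Centre of the top of the pedal's rubber tread, 44 (x) by 48 mm (y), on the arm's front end. The hinge line is parallel to the press's y, 75 mm above the table, 80 mm behind the press origin. This point is 168 mm in front of the hinge and 91 mm above the table at the stop; when up it is about 127 mm high and 8 mm further back (press x).
- die: Embossing die, a wooden block with a 28 x 34 mm brass face, on a spring plunger under the pedal arm. Origin: centre of the face. It meets the notebook's cover just before the pedal's stop and gives by 3 mm.
- carriage (a joint): Travel of the carriage in m: 0 pulled out (loading place, as at the start), 0.110 home under the die; inward is the press's -y. It slides with about 1 N. At 0 the catch locks it until the tab is down at least 5 mm; once it has moved, the rails hold the catch down until home, where it springs up into a notch when let go.
- catch (a joint): Travel of the catch tab in m: 0 up (locked at either end), 0.006 fully down.
- pedal (a joint): Swing of the pedal arm in rad: 0 up, 0.22 at its stop. A spring pushes it up: about 5 N at the tread to start, about 13 N at the stop with a notebook under the die.
- stamp_block: Bystander: wooden stamp block, 37 x 62 x 41 mm; origin at the underside.
- tape_roll: Bystander: roll of tape lying flat, 104 mm across, 25 mm high.
- wax_a: Bystander: stick of sealing wax, 88 mm long, 11 mm high.
- wax_b: Bystander: stick of sealing wax, 76 mm long, 11 mm high.
- seal: Bystander: slim turned wax seal standing upright, 108 mm tall, 23 mm across.

How it is judged (in metres and radians):
On the way, in this order (a step that is already met when the one before it is completed fails the run):
1. the notebook lies flat between the corner stops of the pulled-out carriage, let go (x of notebook in the frame of pocket between -0.004 and 0.004 m and y of notebook in the frame of pocket between -0.004 and 0.004 m and z of notebook in the frame of pocket between -0.003 and 0.003 m and angle between the x axis of notebook and the y axis of pocket, either way round below 0.07 rad and angle between notebook's own z axis and vertical below 0.06 rad and value of joint carriage below 0.01 m and contact force between the fingers and notebook below 0.3 N), for 0.2 s.
2. the carriage is home with its catch up, the notebook still between the stops (x of notebook in the frame of pocket between -0.004 and 0.004 m and y of notebook in the frame of pocket between -0.004 and 0.004 m and z of notebook in the frame of pocket between -0.003 and 0.003 m and angle between the x axis of notebook and the y axis of pocket, either way round below 0.07 rad and angle between notebook's own z axis and vertical below 0.06 rad and value of joint carriage above 0.1085 m and value of joint catch below 0.0015 m), for 0.2 s.
3. the pedal is at its stop with the die pressing on the cover, for half a second (all of step 2 and value of joint pedal above 0.212 rad and contact force between die and notebook above 2 N), for 0.5 s.
At the end, for the whole second after the job is handed in: The carriage is home (within 1.5 mm of 0.110 m) with the catch up (under 1.5 mm), the pedal is up again (under 0.02 rad), and the notebook rests flat between the corner stops: within 4 mm of the pocket's centre each way, 3 mm of its bed, long side within 0.07 rad of the press's y (all of step 2 and value of joint pedal below 0.02 rad and linear speed of notebook below 0.02 m/s); the robot touches nothing.
It fails at once if the pedal is pressed while the carriage is not home (value of joint pedal above 0.1 rad and value of joint carriage below 0.105 m).
It fails at once if the notebook is turned on its edge or over (angle between notebook's own z axis and vertical above 0.8 rad).
It fails at once if another thing on the table is shifted by more than 15 mm or knocked over (distance of any of stamp_block, tape_roll, wax_a, wax_b, seal from where it was at the start of the episode above 0.015 m or angle between seal's own z axis and vertical above 0.5 rad).
It also fails if it takes over 61 s, if anything falls off the work surface, if the arm or the gripper's body presses on something with over 40 N, if the wrist force passes 120 N, or if a joint passes its speed limit or range.

## Working session

There is one attempt and no reset: what is moved stays moved. The work goes in short steps, each a Python script; the robot and the scene stay as the last script left them, time stands still between calls to the robot, and variables do not carry over. Pictures are saved under pics/ and viewed, at most 10 in all, crops included, and the job is handed in when it is done.

```bash
ls; mkdir -p pics; cat > h.py <<'E'
import numpy as np, cv2
from scipy.spatial.transform import Rotation as R
from rig import bot
def rot(q): return R.from_quat([q[1],q[2],q[3],q[0]]).as_matrix()
def quat(m):
    q=R.from_matrix(m).as_quat(); return [q[3],q[0],q[1],q[2]]
def cam(name):
    s=bot.read_state(); c=bot.read_camera(name)
    if name=="wrist":
        M=np.array(c["mount"]); T=rot(s["tool_rot"])
        c["Rw"]=T@M[:3,:3]; c["o"]=T@M[:3,3]+np.array(s["ee_pos"])
    else:
        a=np.array(c["attitude"]); c["Rw"]=rot(a) if a.size==4 else a.reshape(3,3); c["o"]=np.array(c["eye"])
    c["f"]=c["image"].shape[0]/2/np.tan(np.radians(c["fovy"])/2)
    return c
def pts(c):
    h,w=c["depth"].shape; u,v=np.meshgrid(np.arange(w),np.arange(h)); d=c["depth"]
    p=np.stack([(u-c["cx"])/c["f"]*d,(v-c["cy"])/c["f"]*d,d],-1)@c["Rw"].T+c["o"]
    p[d<=0]=np.nan
    return p
def plane(c,u,v,z):
    d=c["Rw"]@np.array([(u-c["cx"])/c["f"],(v-c["cy"])/c["f"],1]); return c["o"]+d*(z-c["o"][2])/d[2]
def proj(c,p):
    q=c["Rw"].T@(np.array(p)-c["o"]); return q[0]/q[2]*c["f"]+c["cx"],q[1]/q[2]*c["f"]+c["cy"]
def down(yaw):  # tool y (closing line) at angle yaw in world
    y=np.array([np.cos(yaw),np.sin(yaw),0]); z=np.array([0,0,-1.]); return quat(np.stack([np.cross(y,z),y,z],1))
E
python3 - <<'E'
from h import *
print(bot.read_state())
for n in("scene","side","wrist"):
    c=cam(n); cv2.imwrite(f"pics/{n}0.png",c["image"]); np.savez(f"{n}0.npz",**c)
    p=pts(c); print(n,c["o"],c["fovy"],c["Rw"][:,2],np.nanmin(p.reshape(-1,3),0),np.nanmax(p.reshape(-1,3),0))
E
```

```text
pics
{'clock': 0.0, 'joint_positions': array([ 1.10442262e+00,  3.00474381e-01,  1.52158661e+00, -1.24973338e-06,
        1.32072050e+00, -6.65804913e-02]), 'qvel': array([-1.99865101e-03,  1.89418908e-03, -5.20451016e-06, -5.65470247e-04,
        6.39209385e-04, -4.23877957e-04]), 'effort': array([-1.73918957e-03, -5.43493080e+01, -3.61794269e+01, -7.30754346e-05,
        3.94142233e-03, -6.29303244e-06]), 'ee_pos': array([213.97019476, 506.43567054, 249.71716714]), 'tool_rot': array([-1.55947214e-04,  1.98567812e-01,  9.80086971e-01, -5.73598666e-04]), 'ft_force': array([-0.46090894, -0.73451516, -0.21951281]), 'moment': array([-0.00783163, -0.00114717,  0.00906847]), 'grip_force': 0.0, 'grip_width': 85.41643560951155}
scene [ -61.09528047 -363.1051295   925.21647735] 53.744982890370984 [ 0.52987134  0.37080991 -0.76271644] [-160.14731094 -985.14306619 -774.4768029 ] [ 910.18068307 2340.5718491   693.33363207]
side [ 324.75294928 -888.63415486  530.1097858 ] 56.30052253531517 [ 0.18376643  0.88812426 -0.42126617] [-1243.51293237  -525.2914944   -768.84922104] [ 903.09778597 2428.62455696  699.750299  ]
wrist [149.35666276 534.53288203 372.63280523] 60.57897678322342 [ 0.25620207 -0.10884587 -0.96047544] [-414.48594691 -677.43861946 -779.67341234] [ 617.12903729 1361.68206545  325.0474277 ]
```

View pics/scene0.png

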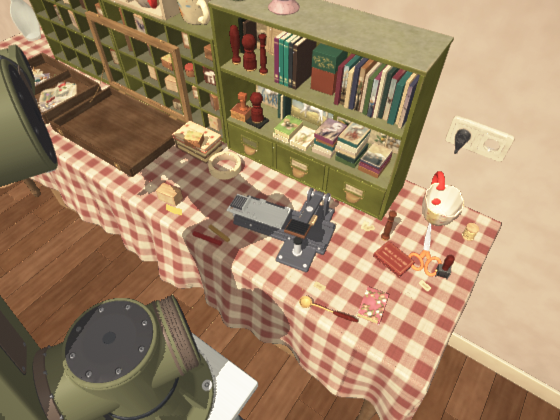

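View pics/side0.png

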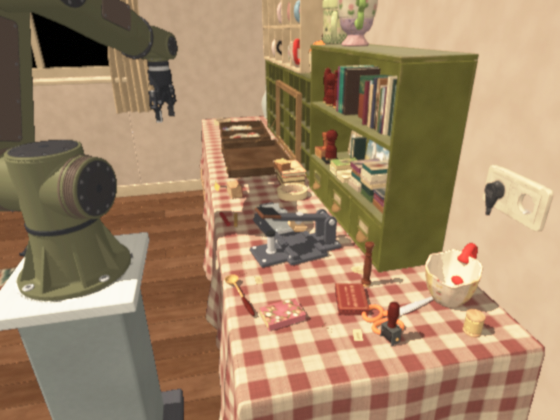

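Scene: pink flowered notebook near (375,304). The press stands at about (285,228), with the pedal tread at (297,250) and the carriage pulled out towards (255,212). The seal is near (390,222) and the wax sticks near (210,235). Next I'll build a top-down map from both depth views.

```bash
cat > ortho.py <<'E'
from h import *
def ortho(cs,x0,x1,y0,y1,s,zmax=300):
    # rows: x decreasing downward (far at top); cols: y decreasing to right
    H,W=int((x1-x0)*s),int((y1-y0)*s); im=np.zeros((H,W,3),np.uint8); zz=np.full((H,W),-1e3)
    for c in cs:
        p=pts(c).reshape(-1,3); col=c["image"].reshape(-1,3)
        k=np.isfinite(p[:,0])&(p[:,2]<zmax)&(p[:,2]>-30); p,col=p[k],col[k]
        r=((x1-p[:,0])*s).astype(int); q=((y1-p[:,1])*s).astype(int)
        k=(r>=0)&(r<H)&(q>=0)&(q<W); o=np.argsort(p[k][:,2]); r,q,z,cc=r[k][o],q[k][o],p[k][:,2][o],col[k][o]
        b=z>zz[r,q]; im[r[b],q[b]]=cc[b]; zz[r[b],q[b]]=z[b]
    return im,zz
E
python3 - <<'E'
from ortho import *
L=lambda n:{k:v for k,v in np.load(f"{n}0.npz").items()}
S,D=L("scene"),L("side")
a,za=ortho([S],250,850,-350,450,.5); b,zb=ortho([D],250,850,-350,450,.5)
def hv(z): return cv2.applyColorMap(np.clip(z*1.8+20,0,255).astype(np.uint8),cv2.COLORMAP_JET)
cv2.imwrite("pics/o.png",np.vstack([np.hstack([a,b]),np.hstack([hv(za),hv(zb)])]))
for c in(S,D):
    hsv=cv2.cvtColor(c["image"],cv2.COLOR_BGR2HSV); print(hsv[304,375] if c is S else hsv[315,284])
    p=pts(c); t=p[(np.abs(p[...,2])<8)&(p[...,0]>300)&(p[...,0]<600)]; print(np.median(t[:,2]))
E
```

```text
[  2 110 231]
2.1897393085289423
[  3 113 236]
-1.2797554842004502
```

View pics/o.png

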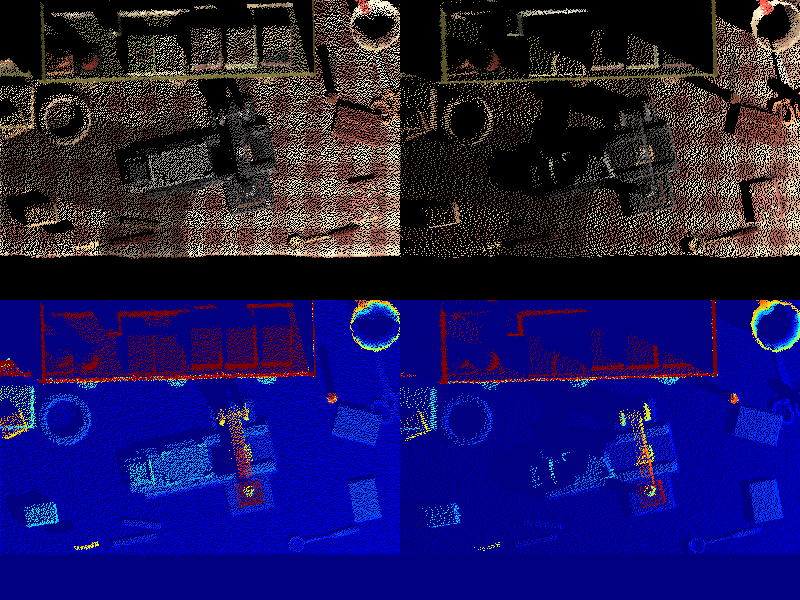

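The ortho map shows the pink notebook around x≈450, y≈−280, and the press base near x≈540, y≈−40 with yaw ≈0.2 rad. Now closer wrist views of both.

```bash
cat >> h.py <<'E'
def look(target,tcpz,yaws):
    M=np.array(bot.read_camera("wrist")["mount"])
    for yw in yaws:
        T=rot(down(yw)); d=T@M[:3,2]; o=T@M[:3,3]; o[2]+=tcpz
        cpos=np.array(target)-d*(o[2]-target[2])/(-d[2]); tcp=cpos-T@M[:3,3]; tcp[2]=tcpz
        if bot.ik(tcp,down(yw)) is not None:
            bot.move_to(tcp,down(yw)); print("view from",tcp,yw); bot.dwell(.2); return cam("wrist")
E
python3 - <<'E'
from ortho import *
print(np.array(bot.read_camera("wrist")["mount"]).round(3), bot.tip_reach)
c=look([520,30,30],230,[.2,.2-np.pi,.2+np.pi])
cv2.imwrite("pics/w1.png",c["image"]); np.savez("w1.npz",**c)
c=look([450,-280,10],200,[.0,-np.pi,np.pi])
cv2.imwrite("pics/w2.png",c["image"]); np.savez("w2.npz",**c)
hsv=cv2.cvtColor(c["image"],cv2.COLOR_BGR2HSV)
p=pts(c); k=(p[...,2]>9)&(p[...,2]<24)&(np.hypot(p[...,0]-450,p[...,1]+280)<75)
m=cv2.morphologyEx(k.astype(np.uint8),cv2.MORPH_OPEN,np.ones((5,5)))
q=p[m>0]; print("top z",np.median(q[:,2]),"table",np.nanmedian(p[(p[...,2]<6)&(p[...,2]>-8)][:,2]))
r=cv2.minAreaRect(q[:,:2].astype(np.float32)); print(r,cv2.boxPoints(r))
print(bot.read_state()["clock"])
cv2.imwrite("pics/w12.png",np.hstack([cv2.imread("pics/w1.png"),c["image"]])[:, :][::1])
E
```

```text
[[-0.00000e+00 -9.60000e-01 -2.78000e-01  7.04600e+01]
 [ 1.00000e+00 -0.00000e+00  0.00000e+00  5.85000e-01]
 [-1.00000e-03 -2.78000e-01  9.60000e-01 -1.22851e+02]
 [ 0.00000e+00  0.00000e+00  0.00000e+00  1.00000e+00]] 19.0
view from [514.67849899  52.53087089 230.        ] 0.2
view from [ 449.3603049  -260.53866785  200.        ] 0.0
top z 15.261834413801921 table -0.905862187552799
((437.36151123046875, -270.0313720703125), (99.84973907470703, 78.68499755859375), 9.30317497253418) [[ 381.73328 -239.27715]
 [ 394.45337 -316.92715]
 [ 492.98975 -300.78558]
 [ 480.26965 -223.13559]]
3.9833
```

View pics/w1.png

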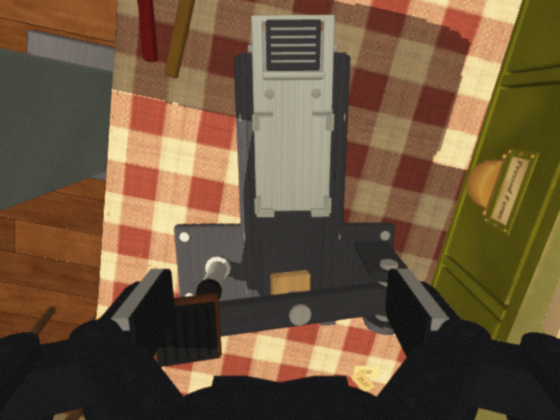

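View pics/w2.png

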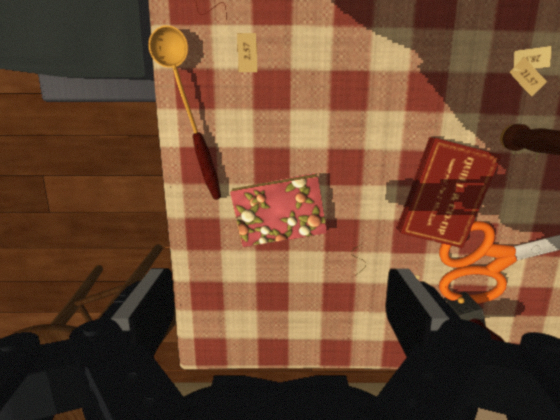

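w2: the notebook's corners are at about (233,190), (320,176), (326,230) and (242,246). w1: the carriage is light grey, with corner stops near (262,122), (324,122), (263,205) and (322,205), the tab at (293,45), rails at columns 243 and 345, and the pedal tread at (190,330). Now the metric values.

```bash
python3 - <<'E'
from ortho import *
L=lambda n:{k:v for k,v in np.load(f"{n}.npz").items()}
c=L("w2"); hsv=cv2.cvtColor(c["image"],cv2.COLOR_BGR2HSV)
p=pts(c)
m=((p[...,2]>8)&(p[...,2]<24)).astype(np.uint8); m=cv2.morphologyEx(m,cv2.MORPH_OPEN,np.ones((7,7)))
n,lab=cv2.connectedComponents(m); m=(lab==lab[210,280])
v,u=np.nonzero(m); print(m.sum(),u.min(),u.max(),v.min(),v.max())
P=np.array([plane(c,a,b,16) for a,b in zip(u,v)]); r=cv2.minAreaRect(P[:,:2].astype(np.float32)); print("notebook",r, cv2.boxPoints(r).tolist())
# press
c=L("w1"); p=pts(c); hsv=cv2.cvtColor(c["image"],cv2.COLOR_BGR2HSV)
m=((hsv[...,1]<60)&(hsv[...,2]>110)&(p[...,2]>22)&(p[...,2]<60)).astype(np.uint8)
n,lab=cv2.connectedComponents(m); m=lab==lab[165,293]
v,u=np.nonzero(m); print("carr px",m.sum(),u.min(),u.max(),v.min(),v.max(), "bed z",np.median(p[140:190,280:305,2]),"tab z",np.nanmedian(p[30:65,275:310,2]),"ridge",np.nanmedian(p[72:76,275:310,2]))
for z0,z1 in((27,34),):
    P=p[m&(p[...,2]>z0)&(p[...,2]<z1)][:,:2].astype(np.float32); print("carriage",cv2.minAreaRect(P))
# rails edges: z~24 profile points
k=(p[...,2]>18)&(p[...,2]<60)&(hsv[...,1]<90); 
k[:, :225]=0; k[:,365:]=0
yaws=[]
rows=range(95,205,4); lft=[];rgt=[]
for rr in rows:
    uu=np.nonzero(k[rr])[0]; lft.append(plane(c,uu.min(),rr,24)[:2]); rgt.append(plane(c,uu.max()+1,rr,24)[:2])
for e in(lft,rgt):
    vx,vy,x,y=cv2.fitLine(np.array(e,np.float32),cv2.DIST_HUBER,0,.01,.01).ravel(); print("rail",vx,vy,x,y,np.arctan2(-vx*np.sign(vy),abs(vy)))
d=hsv[...,2]<95
t=np.zeros_like(d); t[8:82,250:335]=d[8:82,250:335]
n,lab,st,ce=cv2.connectedComponentsWithStats(t.astype(np.uint8)); i=1+np.argmax(st[1:,4]); print(st[i])
v,u=np.nonzero(lab==i); P=np.array([plane(c,a,b,39) for a,b in zip(u,v)]); print("tab",cv2.minAreaRect(P[:,:2].astype(np.float32)))
# pedal tread
k=(p[...,2]>115)&(p[...,2]<145); k[:290]=0;k[:,:140]=0;k[:,232:]=0
q=p[k]; print("tread",np.median(q[:,2]),cv2.minAreaRect(q[:,:2].astype(np.float32)))
cv2.imwrite("pics/crop.png",cv2.resize(c["image"][0:300,170:400],None,fx=2,fy=2,interpolation=cv2.INTER_CUBIC))
E
```

```text
5012 231 325 177 245
notebook ((449.50262451171875, -279.3648986816406), (78.05117797851562, 54.4585075378418), 10.33581829071045) [[406.2248840332031, -259.579345703125], [415.9956970214844, -313.1541748046875], [492.7803649902344, -299.15045166015625], [483.0095520019531, -245.57562255859375]]
carr px 12739 248 336 15 216 bed z nan tab z 38.39675454735021 ridge 51.14354605004647
carriage ((514.3016357421875, 113.44944763183594), (68.01581573486328, 165.50521850585938), 11.83753776550293)
rail 0.20935114 -0.97784054 475.43884 77.201706 0.21091133
rail 0.20341204 -0.9790932 565.00323 96.42155 0.20484157
[ 266   20   55   51 2106]
tab ((502.2320556640625, 170.36390686035156), (43.17586898803711, 36.90302276611328), 11.501715660095215)
tread 125.32095426103163 ((465.50372314453125, -47.86225891113281), (47.63663101196289, 55.26036834716797), 11.470901489257812)
```

View pics/crop.png

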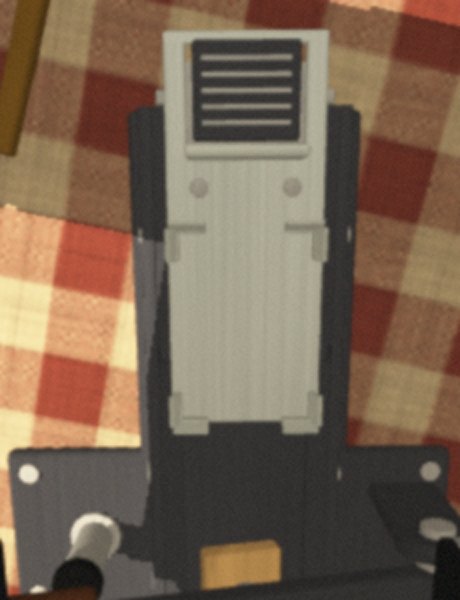

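The crop shows the corner stops' end walls at crop rows ~228 and ~425 (image rows 114 and 212), with side walls at crop columns ~170 and ~320. Everything measured so far agrees with a press yaw of about 0.205. Next: place the pocket from the stops in the press frame.

```bash
python3 - <<'E'
from ortho import *
c={k:v for k,v in np.load("w1.npz").items()}; p=pts(c)
th=.205; A=np.array([[np.cos(th),np.sin(th)],[-np.sin(th),np.cos(th)]])
q=p[...,:2]@A.T; z=p[...,2]
m=(np.abs(q[...,0]-526.6)<40)
for y0,y1 in((-90,-50),(-20,30)):
  for z0,z1 in((28,33),(36,46)):
    k=m&(z>z0)&(z<z1)&(q[...,1]>y0)&(q[...,1]<y1); print(y0,z0,k.sum(), np.percentile(q[k],[1,25,50,75,99],axis=0).round(1).tolist() if k.sum() else 0, np.median(z[k]) if k.sum() else 0)
for nm,(u,v,h) in dict(topL_out=(170+82,112,42),topL_in=(170+90,116.5,42),topR_out=(170+163.5,112,42),botL_out=(170+86,217,36),botL_in=(170+103,209,42),botR_out=(170+160.5,216.5,36),ridge_out=(170+123,71.5,52),ridge_in=(170+123,78,52),bolt=(170+74,133,24)).items():
    print(nm,(A@plane(c,u,v,h)[:2]).round(1))
k=(z>115)&(z<145)
print("raised",np.percentile(q[k],[1,50,99],axis=0).round(1).tolist())
v,u=np.nonzero(k&(q[...,0]<465+0)); Q=np.array([A@plane(c,a,b,127)[:2] for a,b in zip(u,v)])
Q=Q[Q[:,0]<460]; print("tread",Q.min(0),Q.max(0),np.percentile(Q,[2,98],axis=0))
E
```

```text
-90 28 1731 [[494.4, -75.9], [511.0, -68.2], [526.8, -61.5], [542.3, -55.7], [559.1, -50.1]] 29.253179909567848
-90 36 385 [[493.0, -78.5], [497.4, -76.3], [544.8, -74.4], [556.6, -68.6], [560.7, -61.1]] 39.704717178478234
-20 28 3981 [[493.5, -19.8], [511.3, -8.4], [526.5, 4.4], [542.1, 18.8], [559.3, 29.4]] 29.287670341743137
-20 36 406 [[492.3, -1.9], [496.3, 4.8], [543.6, 10.6], [556.9, 12.9], [560.8, 14.8]] 39.996381504107376
topL_out [492.5  13.2]
topL_in [499.2   9.5]
topR_out [560.6  12.9]
botL_out [493.4 -80.4]
botL_in [509.3 -71.1]
botR_out [562.1 -80.3]
ridge_out [526.2  43.8]
ridge_in [526.2  39. ]
bolt [483.6  -5.3]
raised [[428.1, -218.1], [686.9, -124.9], [707.4, -42.3]]
tread [ 421.60667795 -168.4601539 ] [ 459.98456362 -109.25604246] [[ 425.14738261 -165.81666458]
 [ 459.4146936  -110.84874042]]
```

Consistent: the stops' centre, the tread and the ridge agree on pocket ≈ (526.6, −32) in press-rotated coordinates with yaw 0.205. Grasping now, with a probing descent to learn the real fingertip reach at this opening.

```bash
cat >> h.py <<'E'
TH=.205
A=np.array([[np.cos(TH),np.sin(TH)],[-np.sin(TH),np.cos(TH)]])
def W(px,py,z): return [*(A.T@np.array([px,py])),z]   # press-rotated -> world
POC=(526.6,-32.)
E
python3 - <<'E'
from h import *
g=.180-np.pi/2; n=[449.5,-279.4]
print([bot.ik([*n,z],down(g)) is not None for z in(100,12)], [bot.ik(W(*POC,z),down(TH)) is not None for z in(150,50)], bot.ik(W(526.6,10,45),down(TH)), bot.ik(W(380,-142,110),down(TH)))
bot.move_gripper(68,30)
bot.move_to([*n,90],down(g)); print(bot.read_state()["grip_width"])
bot.servo_line([*n,32],speed=80)
hit=bot.servo_line([*n,9],speed=20,until_force=3); s=bot.read_state(); print(hit,s["ee_pos"],s["ft_force"],s["clock"])
E
```

```text
[True, True] [True, True] [ 1.54441475e-01  5.15997261e-01  1.75416672e+00 -4.44089210e-16
  8.71428669e-01 -5.05585250e-02] [-2.42961709e-01  1.71742402e-01  2.04898947e+00 -4.44089210e-16
  9.20860783e-01 -4.47961709e-01]
67.94052614668216
True [ 449.44989518 -279.36830526   11.89024072] [-2.17505481  2.01228465  6.47811595] 7.3417
```

The fingertips touch the table at TCP z=11.9 with a 68 mm opening. I'll raise to 18, grip, lift, and carry it over the pocket.

```bash
python3 - <<'E'
from h import *
n=[449.5,-279.4]
bot.servo_line([*n,18],speed=40); bot.move_gripper(45,30); bot.dwell(.2)
s=bot.read_state(); print(s["grip_width"],s["grip_force"],s["ft_force"])
bot.servo_line([*n,190],speed=120)
s=bot.read_state(); print(s["grip_width"],s["grip_force"])
bot.move_to(W(POC[0],POC[1]+10,190),down(TH)); bot.servo_line(W(*POC,85),speed=80); bot.dwell(.3)
c=cam("wrist"); np.savez("w3.npz",**c); cv2.imwrite("pics/w3.png",c["image"]); s=bot.read_state(); print(s["ee_pos"],s["grip_width"],s["clock"])
E
```

```text
51.94431946211583 31.921141147613525 [-0.00935167  1.18040235  3.99214188]
52.51843936223046 31.45093560218811
[522.14835227  75.87453293  85.1237413 ] 52.167810846358414 12.9333
```

View pics/w3.png

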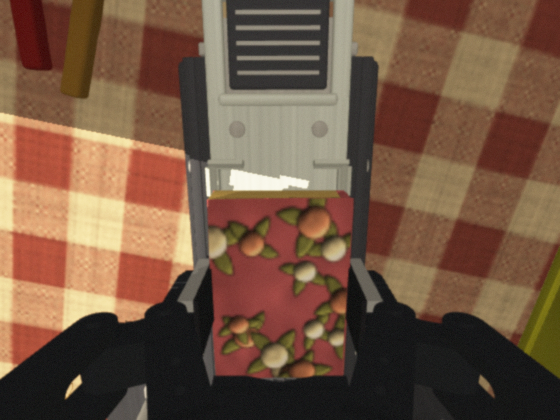

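The notebook is held. Its outer top edge is at row ~197, columns 208–352, and the outer stops lie at row ~161, columns 206–350. Next I'll compare the two in the press frame.

```bash
python3 - <<'E'
from h import *
c={k:v for k,v in np.load("w3.npz").items()}
P=lambda u,v,z:(A@plane(c,u,v,z)[:2]).round(1)
hsv=cv2.cvtColor(c["image"],cv2.COLOR_BGR2HSV)
# red cover edge rows in a few columns
for u in range(215,350,15):
    col=((hsv[150:300,u,0]<12)|(hsv[150:300,u,0]>168))&(hsv[150:300,u,1]>110); r=150+np.argmax(col); print(u,r,P(u,r,83))
for r in(215,240,255): 
    k=np.nonzero(((hsv[r,:,0]<12)|(hsv[r,:,0]>168))&(hsv[r,:,1]>110)&(np.arange(560)>200)&(np.arange(560)<360))[0]; print(r,k.min(),k.max(),P(k.min(),r,83),P(k.max()+1,r,83))
print("stop out",P(206,161,42),P(350,161,42),"in",P(216,166.5,42),"carr edges",P(206,130,30),P(352,130,30),"ridge out",P(278,94,52))
p=pts(c); q=p[...,:2]@A.T; z=p[...,2]
k=(z>37)&(z<46)&(np.abs(q[...,0]-526)<42)&(np.abs(q[...,1]-10)<12); print(np.percentile(q[k],[1,50,99],axis=0).round(1).tolist())
k=(z>78)&(z<90)&(np.abs(q[...,0]-526)<42); print(np.percentile(q[k],[.5,50,99.5],axis=0).round(1).tolist(),np.median(z[k]))
E
```

```text
215 199 [503.9   6.8]
230 199 [509.3   6.8]
245 199 [514.7   6.8]
260 198 [520.1   7.2]
275 198 [525.5   7.2]
290 198 [530.8   7.2]
305 198 [536.2   7.2]
320 209 [541.7   3.1]
335 198 [547.    7.2]
215 208 352 [501.1   0.8] [553.8   0.8]
240 241 351 [512.8  -8.9] [554.   -8.9]
255 228 350 [507.7 -14.9] [553.9 -14.9]
stop out [493.1  14.4] [559.7  14.4] in [497.6  11.9] carr edges [491.5  27.7] [562.3  27.6] ridge out [526.5  43.6]
[[492.3, -1.1], [543.8, 11.3], [560.6, 15.1]]
[[490.8, -69.7], [526.9, -25.6], [563.2, 6.9]] 82.45689599890278
```

The notebook is within about 1 mm of the pocket centre and square to it, so I'll shift x by −0.6 mm and lower it gently.

```bash
python3 - <<'E'
from h import *
x,y=POC[0]-.6,POC[1]
bot.servo_line(W(x,y,62),speed=60)
hit=bot.servo_line(W(x,y,46),speed=15,until_force=3); s=bot.read_state(); print(hit,s["ee_pos"],A@s["ee_pos"][:2],s["ft_force"])
if s["ee_pos"][2]<50.5:
    bot.move_gripper(64); bot.dwell(.3); bot.servo_line(W(x,y,85),speed=80); bot.dwell(.2)
c=cam("wrist"); np.savez("w4.npz",**c); cv2.imwrite("pics/w4.png",c["image"])
p=pts(c); q=p[...,:2]@A.T; z=p[...,2]
k=(z>43.5)&(z<50)&(np.abs(q[...,0]-526)<35); r=cv2.minAreaRect(q[k].astype(np.float32)); print(np.percentile(q[k],[.5,50,99.5],axis=0).round(1).tolist(),np.median(z[k]),bot.read_state()["clock"])
E
```

```text
True [521.43731822  75.76145245  48.02369869] [525.94147785 -31.97243171] [-1.2236746  -0.55549884  7.59384726]
[[499.8, -70.4], [526.4, -27.9], [552.9, 41.3]] 45.375086588169665 15.775
```

View pics/w4.png

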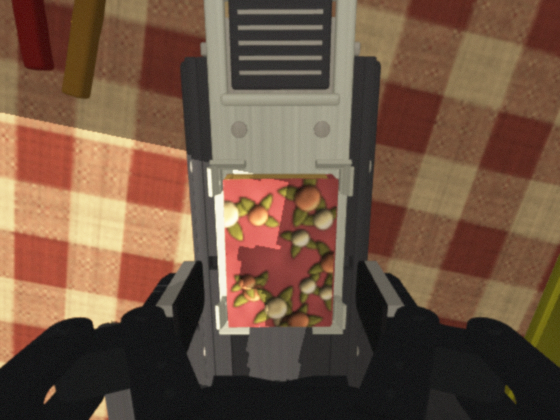

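Seated: TCP 48.0 at contact as expected, cover at z≈45.4, the cover's corners all inside the stops. Now the tab and slide.

```bash
python3 - <<'E'
from h import *
x=526.6; st=lambda m:print(m,(A@bot.read_state()["ee_pos"][:2]).round(1),bot.read_state()["ee_pos"][2].round(2),(bot.read_state()["ft_force"]).round(2),round(bot.read_state()["clock"],2))
bot.servo_line(W(x,-32,130),speed=120); bot.move_gripper(0,40)
bot.servo_line(W(x,58.5,120),speed=120); bot.servo_line(W(x,58.5,64),speed=80)
print(bot.servo_line(W(x,58.5,53.5),speed=20,until_force=15)); st("on tab")
bot.servo_line(W(x,58.5,51.3),speed=15,until_force=15); st("down")
h=bot.servo_line(W(x,50,51.3),speed=25,until_force=12); st(f"first {h}")
h=bot.servo_line(W(x,-58,51.3),speed=45,until_force=14); st(f"slid {h}")
E
```

```text
False
on tab [526.8  58.5] 53.75 [0.23 1.39 3.78] 19.36
down [526.9  58.5] 51.74 [-0.48  0.41  7.71] 19.66
first False [526.9  49.8] 51.73 [-0.47 -1.08  7.63] 20.15
slid True [527.  -55.3] 51.86 [-0.24  1.93  4.65] 22.33
```

It stopped at exactly the predicted home position. I'll nudge it once more, lift, and check.

```bash
python3 - <<'E'
from h import *
x=526.6
bot.servo_line(W(x,-57.5,51.6),speed=10,until_force=10); s=bot.read_state(); print((A@s["ee_pos"][:2]).round(1),s["ft_force"].round(2))
y=(A@s["ee_pos"][:2])[1]
bot.servo_line(W(x,y,66),speed=25); bot.servo_line(W(x,y+8,66),speed=60); bot.servo_line(W(x,0,150),speed=150)
c=look([525,60,30],190,[TH]); np.savez("w5.npz",**c); cv2.imwrite("pics/w5.png",c["image"])
p=pts(c); q=p[...,:2]@A.T; z=p[...,2]
k=(np.abs(q[...,0]-526.6)<12)&(z>20)&(z<60)
for y in range(-100,0,5):
    kk=k&(np.abs(q[...,1]-y)<2.5); print(y,round(float(np.median(z[kk])),1) if kk.any() else None,end="; ")
kk=(z>48.5)&(z<56)&(np.abs(q[...,0]-526.6)<22)&(q[...,1]<-30)&(q[...,1]>-100); print("ridge",np.percentile(q[kk],[2,50,98],axis=0).round(1).tolist())
k=(z>110)&(z<145)&(q[...,0]<462); print("tread",k.sum(),np.median(z[k]),np.percentile(q[k],[2,50,98],axis=0).round(1).tolist()); print(bot.read_state()["clock"])
E
```

```text
[526.9 -55.3] [0.05 2.93 5.  ]
view from [522.19914307  70.44357038 190.        ] 0.205
-100 None; -95 None; -90 None; -85 29.2; -80 29.3; -75 None; -70 51.1; -65 43.3; -60 38.4; -55 38.5; -50 38.5; -45 38.4; -40 38.6; -35 38.4; -30 38.2; -25 29.8; -20 28.8; -15 None; -10 None; -5 None; ridge [[505.6, -70.2], [526.6, -67.4], [547.6, -65.4]]
tread 360 125.52949198994916 [[443.2, -132.0], [451.7, -123.7], [459.6, -117.5]]
24.9667
```

View pics/w5.png

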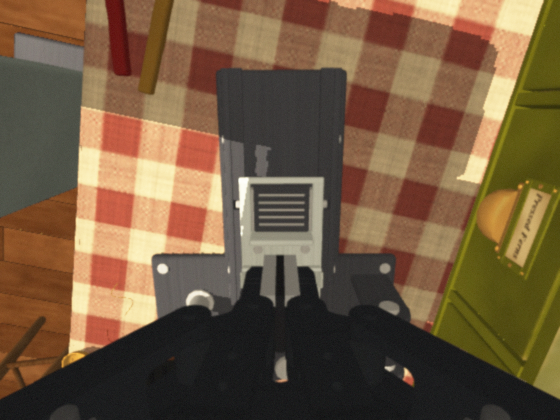

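Tab at z≈38.4, the same as at the start, so the catch is up. The ridge's outer face is at −66, which is 110 mm of travel. Now the pedal.

```bash
python3 - <<'E'
from h import *
st=lambda m:(lambda s:print(m,(A@s["ee_pos"][:2]).round(1),s["ee_pos"][2].round(2),s["ft_force"].round(2),round(s["clock"],2)))(bot.read_state())
y=-142
bot.servo_line(W(526.6,20,200),speed=150); bot.move_to(W(446,y,200),down(TH)); bot.servo_line(W(446,y,156),speed=100); st("above")
h=bot.servo_line(W(446,y,142),speed=25,until_force=3); st(f"touch {h}")
h=bot.servo_line(W(438.5,y,112),speed=30,until_force=30); st(f"near {h}")
h=bot.servo_line(W(438.2,y,106),speed=10,until_force=15); st(f"stop {h}")
bot.dwell(1.2); st("held")
E
```

```text
above [ 446.4 -141.7] 156.28 [-0.33 -0.1   0.58] 26.85
touch True [ 446.  -142.1] 145.8 [0.74 0.2  4.12] 27.29
near False [ 439.2 -142.1] 112.89 [-0.77  1.53 12.34] 28.6
stop True [ 439.  -142.1] 109.92 [-5.67  2.06 14.74] 29.05
held [ 439.  -142.1] 109.94 [-4.97  1.19 14.06] 30.25
```

The tip is at 90.9 mm, the stated stop height of 91. I'll press slightly firmer to be sure, hold, and then release along the same arc.

```bash
python3 - <<'E'
from h import *
st=lambda m:(lambda s:print(m,(A@s["ee_pos"][:2]).round(1),s["ee_pos"][2].round(2),s["ft_force"].round(2),round(s["clock"],2)))(bot.read_state())
y=-142
h=bot.servo_line(W(438.8,y,108.3),speed=8,until_force=14); st(f"firm {h}")
bot.dwell(1.0); st("held")
bot.servo_line(W(446,y,147),speed=25); bot.servo_line(W(446,y,200),speed=100); bot.servo_line(W(446,y+180,230),speed=150); bot.dwell(.3)
c=look([525,-90,50],230,[TH]); np.savez("w6.npz",**c); cv2.imwrite("pics/w6.png",c["image"])
p=pts(c); q=p[...,:2]@A.T; z=p[...,2]
k=(np.abs(q[...,0]-447)<15)&(np.abs(q[...,1]+142)<18)&(z>70)&(z<160); print("tread z",k.sum(),np.median(z[k]) if k.any() else None)
k=(np.abs(q[...,0]-526.6)<12)&(np.abs(q[...,1]+45)<10); print("tab z",np.nanmedian(z[k]))
k=(np.abs(q[...,0]-526.6)<24)&(np.abs(q[...,1]+110)<9)&(z>20)&(z<60); print("cover z",k.sum(),np.median(z[k]) if k.any() else None)
st("end")
E
```

```text
firm False [ 439.  -142.1] 109.64 [-9.31 -0.03 22.97] 30.51
held [ 439.  -142.1] 109.67 [-8.98  0.93 23.63] 31.51
view from [521.00803069 -73.90212291 230.        ] 0.205
tread z 2814 126.79924678213615
tab z 38.41790275199841
cover z 1271 45.2488789451628
end [ 495.2 -177.4] 230.25 [ 0.2  -0.23  0.02] 36.77
```

View pics/w6.png

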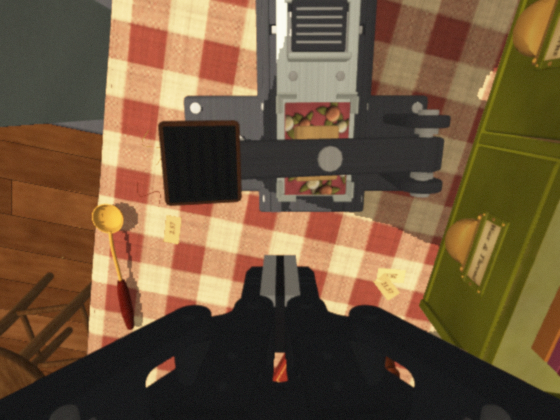

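The picture shows the notebook in the carriage under the die at about (315,150), square between the stops. The pedal is up (tread z 126.8), the tab is up (38.4), and the firm press held at a rigid stop with 23 N. Handing in.

```bash
python3 -c "
from rig import bot
print(bot.finish_job())"
```

```text
the job is handed in; nothing more can be done
None
```

I embossed the notebook and handed the job in at about 37 s of the 61 s; no verdict came back, but my last check showed it flat between the stops under the die, carriage home, catch and pedal up, and no contact with other objects.

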